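# Gauge the heat-sink gap

### The job

Find the width of the gap between the heat sink and the brass clamp bar in the blue board vise with the three gauge leaves: the thinnest (white) has gone in and still stands there. Set it back in its own pocket of the stand and go on with the next thicker one, one leaf at a time, lowering each gently along the heat sink's face, until you feel one bind on the edge of the gap or the thickest has gone in. In the end the thickest leaf that fits must stand fully down in the gap, against the heat sink and midway along it, with the other two in their own pockets and everything else on the bench undisturbed.

Things in the scene. Friction and masses are not known exactly. Their poses are not given: they have to be found in the camera images.
- gap (a point): The gap: an upright slot, open at the top and both ends. The point lies on the plane of the heat sink's flat face, midway along the slot, level with the heat sink's top, 48 mm above the bench. x = across the slot, into the heat sink (the slot is at negative x); y = along the slot; z = up. The slot's floor is 24 mm below the point. Nothing around the slot is higher. All rigid and fixed.
- vise: Board vise fixed to the bench, dark base 130 x 90 x 12 mm; axes as the gap's, origin on the bench straight below the gap point. Aluminium heat sink from x = 0 to 46 mm, its slot-side top edge with a 3 mm 45 degree lead-in. Facing it a brass clamp bar, 50 mm long in y, as high, 1 mm lead-in; behind it a blue jaw, x = -25 to -45 mm. The width of the gap between bar and heat sink is not known.
- slot_floor (a point): Middle of the slot's floor at the heat sink's face, 24 mm below the gap point. The clear gap here is the same as at the top: about 1 mm wider than one of the three leaves and about 2 mm narrower than the next one up, if there is one. A leaf lowered along the heat sink's face either goes down to this floor or stops on the clamp bar's top edge.
- leaf1_grip (a point): Gauge leaf 1 of 3 (thinnest): steel blade 4 (x) x 24 (y) x 48 (z) mm with a white plastic grip block on top, 18 (x) x 26 (y) x 26 (z) mm. The point is the block's centre, 61 mm above the blade's lower end, centred over it. 50 g +-30%. Loose, upright, at the start fully down in the gap. Fully down in the gap the point is 37 mm above the gap point; stopped on its edge, about 61 mm.
- pocket1 (a point): Floor centre of leaf 1's pocket in the low black stand (56 x 152 mm, 38 mm high, fixed), 18 mm above the bench. Pocket 20 mm deep, 2 mm wider in x and y than the blade, with a 3 mm 45 degree lead-in; axes as those of the leaf standing in it. Pockets in order of thickness 46 mm apart along y, the thinnest at the -y end.
- leaf2_grip (a point): Gauge leaf 2 of 3 (middle): steel blade 7 (x) x 24 (y) x 48 (z) mm with a yellow plastic grip block on top, 18 (x) x 26 (y) x 26 (z) mm. The point is the block's centre, 61 mm above the blade's lower end, centred over it. 70 g +-30%. Loose, upright, at the start in its pocket. Fully down in the gap the point is 37 mm above the gap point; stopped on its edge, about 61 mm.
- pocket2 (a point): Floor centre of leaf 2's pocket in the low black stand (56 x 152 mm, 38 mm high, fixed), 18 mm above the bench. Pocket 20 mm deep, 2 mm wider in x and y than the blade, with a 3 mm 45 degree lead-in; axes as those of the leaf standing in it. Pockets in order of thickness 46 mm apart along y, the thinnest at the -y end.
- leaf3_grip (a point): Gauge leaf 3 of 3 (thickest): steel blade 10 (x) x 24 (y) x 48 (z) mm with a red plastic grip block on top, 18 (x) x 26 (y) x 26 (z) mm. The point is the block's centre, 61 mm above the blade's lower end, centred over it. 95 g +-30%. Loose, upright, at the start in its pocket. Fully down in the gap the point is 37 mm above the gap point; stopped on its edge, about 61 mm.
- pocket3 (a point): Floor centre of leaf 3's pocket in the low black stand (56 x 152 mm, 38 mm high, fixed), 18 mm above the bench. Pocket 20 mm deep, 2 mm wider in x and y than the blade, with a 3 mm 45 degree lead-in; axes as those of the leaf standing in it. Pockets in order of thickness 46 mm apart along y, the thinnest at the -y end.
There are look-alikes about, which are no part of the job. What is shaped like the vise but purple is not meant.

How it is judged:
On the way:
1. the first leaf too thick is pressed, squared up, on the edge of the gap (over 1.5 N on the clamp bar) and stays out; or, where even the thickest fits, that is fully down in the gap (((x of bar_a in the frame of gap below -0.02 m and contact force between leaf2 and bar_a above 1.5 N and x of leaf2_grip in the frame of gap between -0.0065 and -0.0005 m and y of leaf2_grip in the frame of gap between -0.013 and 0.013 m and z of leaf2_grip in the frame of gap between 0.055 and 0.064 m and angle between leaf2_grip's own z axis and vertical below 0.1 rad) or (x of bar_b in the frame of gap below -0.02 m and contact force between leaf3 and bar_b above 1.5 N and x of leaf3_grip in the frame of gap between -0.008 and -0.002 m and y of leaf3_grip in the frame of gap between -0.013 and 0.013 m and z of leaf3_grip in the frame of gap between 0.055 and 0.064 m and angle between leaf3_grip's own z axis and vertical below 0.1 rad) or (x of bar_c in the frame of gap below -0.02 m and (x of leaf3_grip in the frame of gap between -0.0075 and -0.0025 m and y of leaf3_grip in the frame of gap between -0.013 and 0.013 m and z of leaf3_grip in the frame of gap between 0.032 and 0.04 m and angle between leaf3_grip's own z axis and vertical below 0.1 rad)))), for 0.1 s.
At the end, for the whole second after the job is handed in: The thickest leaf that fits stands fully down in the gap (3 mm), within 13 mm of midway, 2.5 mm of the heat sink's face and 0.1 rad of upright; the other two stand in their own pockets (5 mm high, 8 mm sideways, 0.2 rad); all at rest and released (((x of bar_a in the frame of gap below -0.02 m and (x of leaf1_grip in the frame of gap between -0.0045 and 0.0005 m and y of leaf1_grip in the frame of gap between -0.013 and 0.013 m and z of leaf1_grip in the frame of gap between 0.032 and 0.04 m and angle between leaf1_grip's own z axis and vertical below 0.1 rad) and (distance between leaf2_grip and pocket2 below 0.066 m and horizontal distance between leaf2_grip and pocket2 below 0.008 m and angle between leaf2_grip's own z axis and vertical below 0.2 rad) and (distance between leaf3_grip and pocket3 below 0.066 m and horizontal distance between leaf3_grip and pocket3 below 0.008 m and angle between leaf3_grip's own z axis and vertical below 0.2 rad)) or (x of bar_b in the frame of gap below -0.02 m and (x of leaf2_grip in the frame of gap between -0.006 and -0.001 m and y of leaf2_grip in the frame of gap between -0.013 and 0.013 m and z of leaf2_grip in the frame of gap between 0.032 and 0.04 m and angle between leaf2_grip's own z axis and vertical below 0.1 rad) and (distance between leaf1_grip and pocket1 below 0.066 m and horizontal distance between leaf1_grip and pocket1 below 0.008 m and angle between leaf1_grip's own z axis and vertical below 0.2 rad) and (distance between leaf3_grip and pocket3 below 0.066 m and horizontal distance between leaf3_grip and pocket3 below 0.008 m and angle between leaf3_grip's own z axis and vertical below 0.2 rad)) or (x of bar_c in the frame of gap below -0.02 m and (x of leaf3_grip in the frame of gap between -0.0075 and -0.0025 m and y of leaf3_grip in the frame of gap between -0.013 and 0.013 m and z of leaf3_grip in the frame of gap between 0.032 and 0.04 m and angle between leaf3_grip's own z axis and vertical below 0.1 rad) and (distance between leaf1_grip and pocket1 below 0.066 m and horizontal distance between leaf1_grip and pocket1 below 0.008 m and angle between leaf1_grip's own z axis and vertical below 0.2 rad) and (distance between leaf2_grip and pocket2 below 0.066 m and horizontal distance between leaf2_grip and pocket2 below 0.008 m and angle between leaf2_grip's own z axis and vertical below 0.2 rad))) and linear speed of each of leaf1, leaf2, leaf3 below 0.02 m/s); the robot touches nothing.
It fails at once if a leaf is pressed into the gap or onto its edges with more than 30 N (contact force between any of leaf1, leaf2, leaf3 and vise above 30 N or contact force between any of leaf1, leaf2, leaf3 and bar_a above 30 N or contact force between any of leaf1, leaf2, leaf3 and bar_b above 30 N or contact force between any of leaf1, leaf2, leaf3 and bar_c above 30 N).
It fails at once if a leaf thicker than the first one that does not fit is taken out of the stand ((x of bar_a in the frame of gap below -0.02 m and z of leaf3_grip in the frame of pocket3 above 0.085 m)).
It fails at once if another thing on the bench is moved more than 20 mm (distance of any of spool, screwdriver, flux, marker, lidcup, pcb from where it was at the start of the episode above 0.02 m).
It also fails if it takes over 72 s, if anything falls off the work surface, if the arm or the gripper's body presses on something with over 40 N, if the wrist force passes 120 N, or if a joint passes its speed limit or range.

### The arm

A 7-joint arm with a two-finger parallel gripper is mounted at the origin on the work surface. World frame = base frame: x ahead of the robot, y to its left, z up, the work surface at z = 0. Lengths are in m, angles in rad, forces in N, time in s.
With the tool pointing down it reaches from about 0.425 to 1.025 m from the base axis. Payload 9.4 kg.
Tool frame: the origin (TCP) lies midway between the tips of the shut fingers; the grasp point (between the pads) lies 19 mm behind it; z points along the fingers, y is the line along which they close (so a half turn about z gives the same grasp; the last joint's range is limited). The gripper opens to 85 mm and grips with 20 to 120 N. Pads are 22 mm wide; open, the fingers measure 114 mm over their backs; the gripper's body (76 mm by 85 mm) begins 54 mm behind the grasp point. The pads swing forward as they close: fully open they stand 13 mm farther back than shut.
Start: joints at [-1.32, 0.599, -0.003, 1.599, 0.002, 0.943, -0.08], TCP at [0.233, 0.686, 0.231] pointing down, gripper open.
Joint ranges: [-2.57, 2.57], [-0.35, 1.97], [-1.29, 1.29], [0.11, 2.56], [-1.05, 4.19], [0.11, 1.86], [-2.63, 2.63]. Speed limits (rad/s): [2.22, 2.22, 3.01, 3.01, 3.14, 3.14, 3.14].

### API

Orientations are given as [roll, pitch, yaw] about the fixed x, y, z axes, in that order (R = Rz(yaw) Ry(pitch) Rx(roll)).
In Python, from bench import r, vision, workorder, nets gives the robot as it stands.
- The arm moves only by the tool send_rows, never from a script. Its argument "plan" is one flat list of numbers, 4 for each row, row after row: the shift along the tool's x, y, z in mm, then the turn about the tool's z in rad. In form: [x, y, z, yaw, x, y, z, yaw, ...]. A call has 1 to 10 rows; each row is the pose to reach, as a shift and turn from the pose commanded when the call began, along the tool's axes at that moment; what a row does not reach only later rows make up. A row lasts 1/10 s, in which the tool goes at most 50 mm and 8.59 degrees, less where a joint would pass 70% of its speed; a pose out of reach is approached as far as the arm can. A call with a gripper value outside its range is refused whole. "gripper" is the closure, from 0 (fully open) to 1 (shut), set as the call begins (left out, the last holds). The fingers move at their own pace and stop on an object; the grip force is fixed at half the most. Time passes only in rows, so rows that repeat a pose let the fingers close. It gives the time, the measured TCP pose, the force, the opening and the grip force at its end, in the units of the state.
- r.observe(): the state, without advancing time (a new reading comes with each control period).
- vision.grab_frame(name): name is "side" or "top"; returns a dict with "img" (480x640x3 uint8, red, green, blue), "camera_matrix" (3x3 intrinsics, pixels), "extrinsics" (4x4, takes a point from camera to world coordinates). Camera axes: x right, y down, z forward; pixel columns grow to the right and rows downward; lengths in m; the calibration is good to about 2 mm. A picture is of the moment at which its call begins. There is no depth.
- workorder.hand_in(): hands the job in; it is judged then, once.
Trained networks look in a picture, given as the dict that the camera call returned (one of the last four; its "shot" number tells which), for a name from the list of things; names that differ only in an ending like _2 or _b are one class to them, and where a whole thing is asked for, a point or a joint stands for the part that bears it (a point fixed in the world has none). Each returns a list of dicts, best first, with "p" (0 to 1); they miss things now and then, are a little off and sometimes report something else, mostly with a low value. They report only what shows in the picture. A call takes as long as a camera call. They do not tell look-alikes from the thing itself.
- nets.search_frame(picture, target): "xyz" ([x, y, z] in m, in the coordinates of the camera as it stood for that picture, good to about 4 mm: the middle of the surface that is visible of it).
- nets.masks_of(picture, target): "mask" (480x640 bool, what is visible of it).
The state is a dict: "time_s": time; "joints": joint angles; "qd": joint speeds; "joint_torque": joint torques, N m; "eef_pos": TCP position; "tool_rot": TCP orientation; "wrist_force": force on the tool from outside, world axes, zero at the start; "wrist_torque": the same for the moment, N m; "grip_width": finger opening in m; "grasp_force": force on a finger pad.
Only numpy, scipy, OpenCV 4.12 (cv2) and the standard library are available. Lean on these libraries where they do the work, as an engineer would, in place of code of your own. Each camera call takes 0.05 s, during which the arm holds its last target. There are 200 camera calls.

## Working session

There is one attempt and no reset: what is moved stays moved. The work goes in short steps, Python scripts to look and compute and a tool call to move; the robot and the scene stay as the last step left them, time stands still between calls to the robot, and variables do not carry over. Pictures are saved under pics/ and viewed, at most 10 in all, crops included, and the job is handed in when it is done.

Besides the shell and the picture viewer there is one more tool, called after ">>>" in YAML: its name, and indented under it one key for each argument. send_rows: Moves the arm, as the interface text tells. Its arguments: {"type":"object","properties":{"plan":{"type":"array"},"gripper":{"type":"number"}},"required":["plan"]}

```bash
mkdir -p pics; ls; python3 - <<'E'
from bench import r,vision
import cv2,numpy as np
np.set_printoptions(precision=4,suppress=True)
s=r.observe();print({k:s[k] for k in('time_s','eef_pos','tool_rot','wrist_force','grip_width')})
for n in('side','top'):
    f=vision.grab_frame(n);cv2.imwrite(f'pics/{n}0.png',f['img'][:,:,::-1]);print(n,f['camera_matrix'],f['extrinsics'],f['shot'])
E
```

```text
pics
{'time_s': 0.0, 'eef_pos': array([0.2333, 0.6859, 0.2304]), 'tool_rot': array([-3.14  ,  0.0001,  2.8138]), 'wrist_force': array([ 0.0415, -0.8631, -0.2798]), 'grip_width': 0.08562252651060732}
side [[550.1415   0.     318.8481]
 [  0.     550.1415 234.4431]
 [  0.       0.       1.    ]] [[-0.8417 -0.3587  0.4036  0.0658]
 [-0.5398  0.5438 -0.6425  0.538 ]
 [ 0.011  -0.7587 -0.6514  0.7017]
 [ 0.      0.      0.      1.    ]] 1
top [[453.2263   0.     317.6647]
 [  0.     453.2263 243.9972]
 [  0.       0.       1.    ]] [[ 0.0098 -0.9928  0.1195  0.3539]
 [-0.9999 -0.0103 -0.0035 -0.0951]
 [ 0.0047 -0.1194 -0.9928  0.9172]
 [ 0.      0.      0.      1.    ]] 2
```

View pics/side0.png

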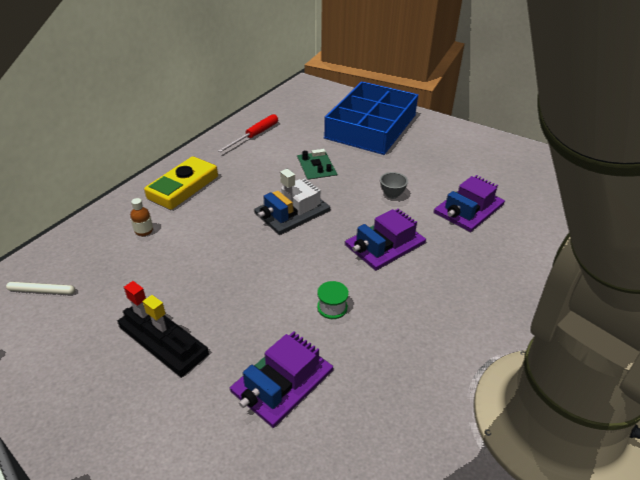

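View pics/top0.png

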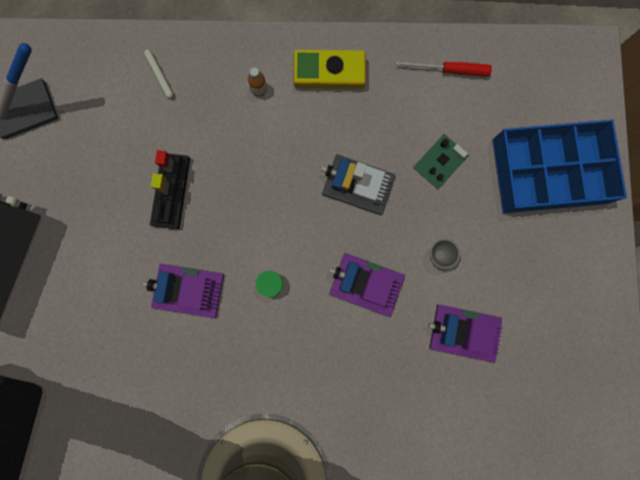

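The real vise is the one with the brass bar and white leaf: top (358,183), side (290,200). The purple ones at top (187,290), (367,283), (466,332) are look-alikes. The stand is at top (170,190), with red and yellow in place and pocket 1 empty at its lower end. I'll confirm in one crop and measure.

```bash
cat > h.py <<'E'
import numpy as np,cv2
np.set_printoptions(precision=4,suppress=True)
from bench import r,vision,nets
def grab(): return {n:vision.grab_frame(n) for n in('side','top')}
def proj(f,P):
    E=f['extrinsics'];c=(np.atleast_2d(P)-E[:3,3])@E[:3,:3];p=c@f['camera_matrix'].T
    return p[:,:2]/p[:,2:]
def box(o,yaw,sx,sy,sz):  # o = centre
    a=np.array([[i,j,k] for i in(-.5,.5) for j in(-.5,.5) for k in(-.5,.5)])*[sx,sy,sz]
    c,s=np.cos(yaw),np.sin(yaw);return a@np.array([[c,-s,0],[s,c,0],[0,0,1]]).T+o
def world(f,x): E=f['extrinsics'];return E[:3,:3]@np.asarray(x)+E[:3,3]
E
python3 - <<'E'
from h import *
F=grab()
for n,f in F.items():
    print(n)
    for t in('vise','leaf1_grip','leaf2_grip','leaf3_grip','pocket1'):
        try:
            for d in nets.search_frame(f,t)[:5]: print(t,round(d['p'],2),world(f,d['xyz']),proj(f,world(f,d['xyz'])))
        except Exception as e: print(t,e)
a=F['side']['img'][150:250,235:345];b=F['top']['img'][145:225,310:420];c=F['side']['img'][270:380,105:215];d=F['top']['img'][140:240,140:200]
R=lambda x:cv2.resize(x,(400,300),interpolation=cv2.INTER_CUBIC)
cv2.imwrite('pics/crop.png',np.vstack([np.hstack([R(a),R(b)]),np.hstack([R(c),R(d)])])[:,:,::-1])
np.savez('f0.npz',side=F['side']['img'],top=F['top']['img'])
import pickle;pickle.dump(F,open('f0.pkl','wb'))
E
```

```text
side
vise 0.98 [ 0.5657 -0.1653  0.0325] [[294.4108 207.1784]]
vise 0.82 [0.3536 0.1739 0.0314] [[281.785  379.4785]]
vise 0.64 [ 0.3693 -0.1829  0.0319] [[386.889  238.3727]]
vise 0.63 [0.5581 0.2062 0.0869] [[154.9703 308.5944]]
vise 0.6 [ 0.2772 -0.368   0.0282] [[469.9356 205.8469]]
leaf1_grip 0.71 [ 0.5852 -0.1714  0.0811] [[287.4761 182.3965]]
leaf2_grip 0.4 [0.544  0.2157 0.0148] [[165.6523 347.6522]]
leaf3_grip 0.89 [0.6072 0.2009 0.0798] [[135.1838 296.2538]]
pocket1 0.77 [0.5371 0.2154 0.0192] [[168.5897 347.7248]]
top
vise 0.81 [ 0.5778 -0.1793  0.0325] [[358.8125 186.0299]]
vise 0.79 [ 0.292  -0.3831  0.0253] [[463.6705 332.106 ]]
vise 0.75 [ 0.3875 -0.1936  0.0243] [[365.7959 281.7491]]
vise 0.61 [0.3686 0.1578 0.0232] [[186.5536 289.6566]]
leaf1_grip 0.72 [ 0.5865 -0.1754  0.0994] [[360.1277 172.5062]]
leaf1_grip 0.19 [ 0.5767 -0.1829  0.0352] [[360.7479 186.2518]]
leaf2_grip 0.67 [0.5685 0.2039 0.0866] [[157.1248 181.5532]]
leaf3_grip 0.53 [0.6128 0.1984 0.0883] [[160.9381 158.3796]]
leaf3_grip 0.45 [0.5493 0.1929 0.0272] [[172.4262 198.6196]]
pocket1 0.59 [0.5503 0.1963 0.0231] [[171.4033 198.58  ]]
```

View pics/crop.png

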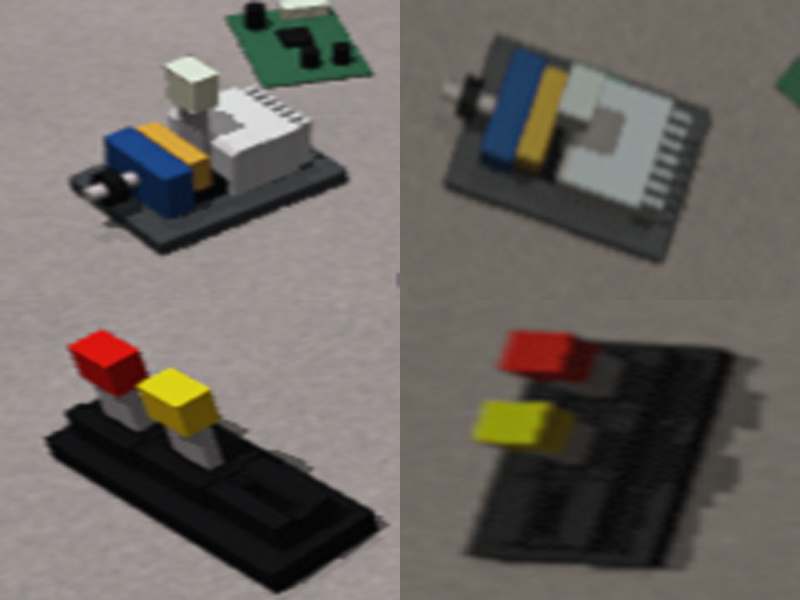

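Confirmed: the crop shows the brass bar (525–545,110), the white leaf (580,95) and the aluminium sink. The stand has red and yellow in, and the empty pocket at side crop (265,490). Next is a model fit.

```bash
cat >> h.py <<'E'
from scipy.optimize import least_squares,minimize
def hullmask(f,boxes):
    S=8;m=np.zeros((480*1,640*1),np.float32)
    big=np.zeros((480*4,640*4),np.uint8)
    for b in boxes: cv2.fillConvexPoly(big,np.round((cv2.convexHull(proj(f,b).astype(np.float32))+.5)*4-.5).astype(np.int32),255)
    return cv2.resize(big,(640,480),interpolation=cv2.INTER_AREA)/255.
def colmask(f,c):
    h=cv2.cvtColor(f['img'],cv2.COLOR_RGB2HSV).astype(int);H,S,V=h[...,0],h[...,1],h[...,2]
    if c=='red': m=((H<6)|(H>174))&(S>170)&(V>60)
    if c=='yellow': m=(H>24)&(H<35)&(S>170)&(V>60)
    return m
def iou(a,b): return np.minimum(a,b).sum()/np.maximum(a,b).sum()
def near(m,px,R=30):
    z=np.zeros_like(m);x,y=map(int,px);z[max(0,y-R):y+R,max(0,x-R):x+R]=1;return m&z
def best(F,masks,model,p0,step):
    J=lambda p:-sum(iou(hullmask(F[n],model(p)),masks[n].astype(float)) for n in masks)
    s=np.vstack([p0]+[np.array(p0)+np.eye(len(p0))[i]*step[i] for i in range(len(p0))])
    o=minimize(J,p0,method='Nelder-Mead',options=dict(initial_simplex=s,xatol=1e-4,fatol=1e-4,maxiter=400));return o.x,-o.fun/len(masks)
def netmask(f,t,P):
    px=proj(f,P)[0]
    c=[d for d in nets.masks_of(f,t) if d['p']>.1]
    c.sort(key=lambda d:np.hypot(*(np.argwhere(d['mask']).mean(0)[::-1]-px)))
    return c[0]['mask']
E
cat > m.py <<'E'
from h import *
F=grab()
blk=lambda p:[box(p[:3],p[3],.018,.026,.026)]
for c,P,t in(('red',[.61,.2,.08],'leaf3_grip'),('yellow',[.566,.204,.08],'leaf2_grip')):
    M={n:near(colmask(f,c),proj(f,P)[0]) for n,f in F.items()}
    print(c,*best(F,M,blk,P+[-.1],[.006,.006,.006,.15]),[m.sum() for m in M.values()])
P=[.583,-.173,.085]
M={n:netmask(f,'leaf1_grip',P) for n,f in F.items()}
print('white',*best(F,M,blk,P+[-1.8],[.006,.006,.006,.15]),[m.sum() for m in M.values()])
P=[.572,-.172,.02]
M={n:netmask(f,'vise',P) for n,f in F.items()}
# vise: p = gap x,y,yaw, base offset in vise x,y
def vm(p):
    c,s=np.cos(p[2]),np.sin(p[2]);o=lambda x,y,z:[p[0]+c*x-s*y,p[1]+s*x+c*y,z]
    return [box(o(p[3],p[4],.006),p[2],.13,.09,.012),box(o(.023,0,.024),p[2],.046,.05,.048),box(o(-.035,0,.024),p[2],.02,.05,.048),box(o(-.015,0,.024),p[2],.02,.05,.048)]
for y0 in(-1.85,):
    print('vise',*best(F,M,vm,[.585,-.17,y0,0.,0.],[.01,.01,.15,.01,.01]))
P=[.55,.2,.02]
M={n:netmask(f,'pocket1',P) for n,f in F.items()}
print([m.sum() for m in M.values()])
st=lambda p:[box([p[0],p[1],.019],p[2],.056,.152,.038)]
print('stand',*best(F,M,st,[.56,.2,-1.7],[.01,.01,.15]))
for n in F:
    cv2.imwrite(f'pics/st_{n}.png',np.where(M[n][...,None],255,F[n]['img'])[...,::-1])
E
python3 m.py
```

```text
red [ 0.6166  0.1977  0.0785 -0.0791] 0.5917587331779721 [np.int64(315), np.int64(127)]
yellow [0.5696 0.2034 0.0845 0.7695] 0.49097539741059815 [np.int64(161), np.int64(136)]Traceback (most recent call last):
  File "m.py", line 8, in <module>
    M={n:netmask(f,'leaf1_grip',P) for n,f in F.items()}
         ~~~~~~~^^^^^^^^^^^^^^^^^^
  File "h.py", line 34, in netmask
    return c[0]['mask']
           ~^^^
IndexError: list index out of range
```

```bash
python3 - <<'E'
import re
s=open('h.py').read()
s=s.replace("m=((H<6)|(H>174))&(S>170)&(V>60)","m=((H<8)|(H>172))&(S>120)&(V>35)").replace("m=(H>24)&(H<35)&(S>170)&(V>60)","m=(H>20)&(H<38)&(S>120)&(V>35)")
s=s.replace("if d['p']>.1]","if d['p']>.02 and d['mask'].any()];print(t,[(round(d['p'],2),int(d['mask'].sum())) for d in c])")
s=s.replace("    return c[0]['mask']","    return c[0]['mask'] if c and np.hypot(*(np.argwhere(c[0]['mask']).mean(0)[::-1]-px))<25 else np.zeros((480,640),bool)")
open('h.py','w').write(s)
m=open('m.py').read().replace("P+[-.1]","P+[-1.69]")
open('m.py','w').write(m)
E
python3 m.py
```

```text
red [ 0.6133  0.1976  0.083  -1.7396] 0.8384268065044627 [np.int64(335), np.int64(204)]
yellow [ 0.568   0.2023  0.0821 -1.681 ] 0.8645666582174012 [np.int64(376), np.int64(221)]
leaf1_grip [(0.89, 317)]
leaf1_grip [(0.62, 125)]
white [ 0.5914 -0.1749  0.0853 -1.9275] 0.6739820102178795 [np.int64(317), np.int64(125)]
vise [(0.86, 5028), (0.68, 2872), (0.65, 2168), (0.65, 2835), (0.55, 2294)]
vise [(0.92, 2974), (0.79, 3135), (0.76, 3069), (0.7, 2562)]
vise [ 0.5844 -0.1735 -1.8837  0.007   0.0066] 0.8039055479700783
pocket1 [(0.57, 2901), (0.37, 2175)]
pocket1 [(0.88, 1864)]
[np.int64(2901), np.int64(1864)]
stand [ 0.5673  0.2021 -1.684 ] 0.7073119107195053
```

```bash
cat > m2.py <<'E'
from h import *
F=grab()
P=[.588,-.174,.085]
M={n:netmask(f,'leaf1_grip',P) for n,f in F.items()}
for yaw in(-1.86,-1.9,-1.94):
    for n in F:
        print(yaw,n,*best({n:F[n]},{n:M[n]},lambda p:[box([p[0],p[1],.085],yaw,.018,.026,.026)],P[:2],[.006,.006]))
# blue jaw: centre x=-35, 20 wide, 50 long, to z 48
def bm(f,lo,hi):
    h=cv2.cvtColor(f['img'],cv2.COLOR_RGB2HSV).astype(int)
    return near((h[...,0]>lo)&(h[...,0]<hi)&(h[...,1]>130)&(h[...,2]>40),proj(f,[.595,-.135,.04])[0],25)
M={n:bm(f,100,122) for n,f in F.items()}
print([m.sum() for m in M.values()])
def jaw(p):
    c,s=np.cos(p[2]),np.sin(p[2]);return [box([p[0]-.035*c,p[1]-.035*s,p[3]],p[2],.02,.05,2*(.048-p[3]))]
print('gap from jaw',*best(F,M,jaw,[.585,-.172,-1.9,.03],[.006,.006,.1,.005]))
E
python3 m2.py
```

```text
leaf1_grip [(0.69, 341)]
leaf1_grip [(0.73, 284), (0.71, 140)]
-1.86 side [ 0.5907 -0.1764] 0.676341730558598
-1.86 top [ 0.5927 -0.1731] 0.8032015917518315
-1.9 side [ 0.5909 -0.1764] 0.6769211858440702
-1.9 top [ 0.5929 -0.1737] 0.8081716036772217
-1.94 side [ 0.5899 -0.176 ] 0.6736853907388721
-1.94 top [ 0.5933 -0.1737] 0.7937614514903696
[np.int64(400), np.int64(253)]
gap from jaw [ 0.5888 -0.1764 -1.904   0.0342] 0.710321955051963
```

>>> send_rows:
  plan: [-31,-35,0,0,-62,-70,0,0,-93,-105,0,0,-124,-140,0,0,-155,-175,0,0,-186,-210,0,0,-217,-245,0,0,-248,-280,0,0,-279,-315,0,0,-308,-350,0,0]
  gripper: 0

```text
time_s: 2.45
eef_pos: [0.4131, 0.2541, 0.2316]
tool_rot: [3.141, 0.001, 2.814]
wrist_force: [0.9, 0.6, 0.3]
grip_width: 0.0853
grasp_force: 0.0
```

>>> send_rows:
  plan: [-31,-35,0,0,-62,-70,0,0,-93,-105,0,0,-124,-140,0,0,-155,-175,0,0,-186,-210,0,0,-217,-245,0,0,-248,-280,0,0,-308,-350,0,0,-308,-350,0,0]

```text
time_s: 3.45
eef_pos: [0.5919, -0.1775, 0.2315]
tool_rot: [-3.141, 0.001, 2.813]
wrist_force: [0.9, 0.3, -0.6]
grip_width: 0.0854
grasp_force: 0.0
```

>>> send_rows:
  plan: [0,0,30,0,0,0,60,0,0,0,90,0,0,0,110,0,0,0,110,0,0,0,110,0]

```text
time_s: 4.05
eef_pos: [0.5915, -0.1747, 0.1216]
tool_rot: [-3.142, -0.0, 2.814]
wrist_force: [-0.6, 0.2, 0.4]
grip_width: 0.0854
grasp_force: 0.0
```

```bash
python3 - <<'E'
from h import *
F=grab();s=r.observe();print(s['eef_pos'],s['tool_rot'],s['wrist_force'],s['time_s'])
a=F['side']['img'][120:230,230:350];b=F['top']['img'][120:220,300:420]
R=lambda x:cv2.resize(x,(400,350),interpolation=cv2.INTER_CUBIC)
cv2.imwrite('pics/c2.png',np.hstack([R(a),R(b)])[:,:,::-1])
E
```

```text
[ 0.5921 -0.1749  0.1226] [3.1414 0.002  2.8138] [ 0.793   0.0498 -0.1709] 4.15
```

View pics/c2.png

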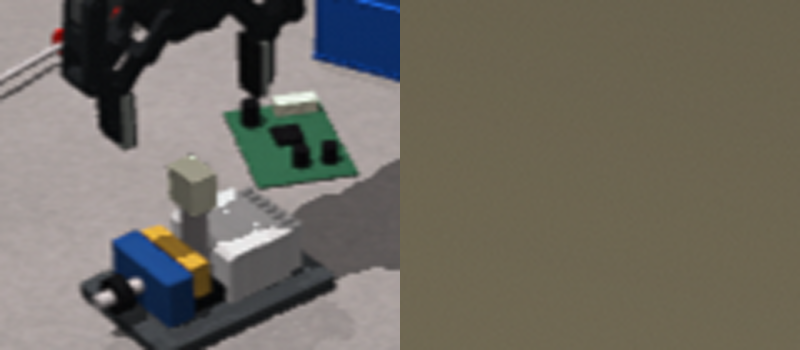

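Side view: the fingers straddle the white block (190,185) with midpoint over it; the top view is hidden by the arm. I'll descend with partial closing.

>>> send_rows:
  plan: [0,0,20,0,0,0,40,0,0,0,56,0,0,0,56,0,0,0,56,0]
  gripper: 0.5

```text
time_s: 4.65
eef_pos: [0.5918, -0.1748, 0.0664]
tool_rot: [3.142, 0.001, 2.814]
wrist_force: [0.0, 0.4, 0.5]
grip_width: 0.0427
grasp_force: 0.0
```

>>> send_rows:
  plan: [0,0,0,0,0,0,0,0,0,0,0,0]
  gripper: 0.73

```text
time_s: 4.95
eef_pos: [0.5917, -0.1748, 0.0661]
tool_rot: [3.141, 0.001, 2.814]
wrist_force: [0.1, 0.1, -0.1]
grip_width: 0.0233
grasp_force: 0.0
```

Width ≈ 85·(1−c), no contact with 2.6 mm per side. I'll keep closing.

>>> send_rows:
  plan: [0,0,0,0,0,0,0,0]
  gripper: 0.755

```text
time_s: 5.15
eef_pos: [0.5914, -0.1747, 0.0655]
tool_rot: [3.142, 0.0, 2.814]
wrist_force: [0.1, 0.4, -0.9]
grip_width: 0.0209
grasp_force: 0.0
```

>>> send_rows:
  plan: [0,0,0,0,0,0,0,0]
  gripper: 0.77

```text
time_s: 5.35
eef_pos: [0.5912, -0.1747, 0.0653]
tool_rot: [-3.142, -0.0, 2.814]
wrist_force: [0.4, -0.0, -0.8]
grip_width: 0.0196
grasp_force: 0.0
```

>>> send_rows:
  plan: [0,0,0,0,0,0,0,0]
  gripper: 0.79

```text
time_s: 5.55
eef_pos: [0.5912, -0.1747, 0.0653]
tool_rot: [-3.142, -0.0, 2.814]
wrist_force: [0.4, -0.0, 1.2]
grip_width: 0.0182
grasp_force: 2.1
```

>>> send_rows:
  plan: [0,0,0,0,0,0,0,0,0,0,0,0]
  gripper: 1.0

```text
time_s: 5.85
eef_pos: [0.5913, -0.1748, 0.0654]
tool_rot: [-3.142, 0.0, 2.814]
wrist_force: [-0.8, -0.1, 2.9]
grip_width: 0.0173
grasp_force: 58.4
```

>>> send_rows:
  plan: [0,-0.3,-3,0,0,-0.5,-3,0,0,-0.5,-3,0]

```text
time_s: 6.15
eef_pos: [0.5912, -0.1751, 0.0684]
tool_rot: [3.142, 0.0, 2.814]
wrist_force: [-0.3, -1.4, -1.6]
grip_width: 0.0171
grasp_force: 58.4
```

>>> send_rows:
  plan: [0,-0.5,0,0,0,-0.5,0,0]

```text
time_s: 6.35
eef_pos: [0.5909, -0.1756, 0.0682]
tool_rot: [-3.142, -0.0, 2.814]
wrist_force: [0.2, 0.0, 0.0]
grip_width: 0.0173
grasp_force: 58.4
```

>>> send_rows:
  plan: [0,-0.5,0,0,0,-0.5,0,0]

```text
time_s: 6.55
eef_pos: [0.5908, -0.1759, 0.0682]
tool_rot: [3.141, -0.0, 2.814]
wrist_force: [0.2, 1.2, -1.4]
grip_width: 0.017
grasp_force: 58.5
```

>>> send_rows:
  plan: [0,-0.5,0,0,0,-0.5,0,0]

```text
time_s: 6.75
eef_pos: [0.5908, -0.1759, 0.0682]
tool_rot: [3.141, -0.0, 2.814]
wrist_force: [1.1, 3.7, -0.8]
grip_width: 0.0175
grasp_force: 58.5
```

Face contact felt at TCP (.5908,-.1759), with leaf 1 at x = -2 in the gap. I'll unload, lift, and carry it to pocket 1 at about (.5223,.2073), yaw 3.03.

>>> send_rows:
  plan: [0,1,0,0,0,1,-15,0,0,1,-30,0,0,1,-50,0,0,1,-75,0,0,1,-75,0]

```text
time_s: 7.35
eef_pos: [0.5928, -0.1767, 0.148]
tool_rot: [3.141, 0.007, 2.813]
wrist_force: [1.0, -0.2, -0.1]
grip_width: 0.0173
grasp_force: 58.7
```

>>> send_rows:
  plan: [15,27,0,-0.02,35,63,0,-0.05,59,106,0,-0.08,83,149,0,-0.11,107,192,0,-0.14,131,235,0,-0.17,155,279,0,-0.2,175,315,0,-0.217,188,339,0,-0.217,188,339,0,-0.217]

```text
time_s: 8.35
eef_pos: [0.5212, 0.2109, 0.1439]
tool_rot: [3.139, 0.0, 3.037]
wrist_force: [-0.3, 0.3, -0.2]
grip_width: 0.0173
grasp_force: 58.8
```

>>> send_rows:
  plan: [0,0,30,0,0,0,30,0]

```text
time_s: 8.55
eef_pos: [0.5209, 0.2048, 0.1116]
tool_rot: [-3.139, -0.003, 3.031]
wrist_force: [-0.4, -0.5, -1.6]
grip_width: 0.0172
grasp_force: 58.7
```

```bash
python3 - <<'E'
from h import *
F=grab();s=r.observe();print(s['eef_pos'],s['tool_rot'],s['wrist_force'],s['time_s'])
a=F['side']['img'][250:390,90:230];b=F['top']['img'][130:240,120:220]
R=lambda x:cv2.resize(x,(400,400),interpolation=cv2.INTER_CUBIC)
cv2.imwrite('pics/c3.png',np.hstack([R(a),R(b)])[:,:,::-1])
E
```

```text
[0.522  0.2048 0.1135] [-3.1405 -0.0008  3.0297] [-0.4702 -0.0059 -0.8616] 8.65
```

View pics/c3.png

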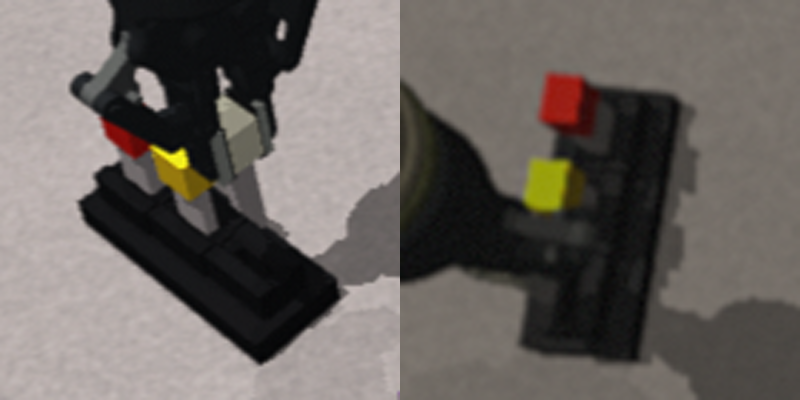

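The side view shows the white leaf held just above pocket 1's end of the stand, with its blade bottom at crop (255,225). I'll check the predicted pocket mouth against the first frames.

```bash
python3 - <<'E'
from h import *
import pickle
F=pickle.load(open('f0.pkl','rb'))
for P in([.5223,.2073,.038],[.522,.2053,.038]): print({n:proj(F[n],P)[0] for n in F})
def corners(P,n): return proj(F[n],box(P,-1.68,.01,.03,0))
for n,(u,v) in dict(side=(178,340),top=(168,205)).items():
    g=F[n]['img'].sum(2)[v-14:v+15,u-14:u+15]; print(n);print(g)
E
```

```text
{'side': array([177.5318, 340.6271]), 'top': array([162.7344, 210.7996])}
{'side': array([178.6127, 339.8289]), 'top': array([163.7441, 210.9603])}
side
[[188 123  50  25  31  28  35  32  36  53  56  49  31  25  46 110 199 235
  257 279 382 434 444 441 439 444 445 455 461]
 [188 141  65  24  26  29  46  60  58  53  44  30  32  35  28  37  80 154
  218 239 256 276 377 429 442 449 450 455 463]
 [188 163  88  33  29  28  47  54  53  43  35  43  53  59  42  32  31  49
  118 204 245 247 257 275 379 442 448 452 459]
 [193 180 105  40  37  49  52  50  41  39  50  57  57  59  57  50  41  22
   45 123 203 232 241 242 266 383 438 451 458]
 [179 124  60  40  39  46  52  39  40  52  57  58  57  55  61  59  50  46
   45  60  98 162 217 240 251 363 421 442 447]
 [ 77  46  41  41  47  49  48  37  42  54  58  59  59  58  55  57  58  56
   47  49  55  70 125 210 243 257 275 389 435]
 [ 41  42  37  46  49  47  38  39  47  52  52  58  56  59  59  58  57  58
   56  60  56  52  65 131 214 250 284 403 440]
 [ 39  47  49  51  36  25  34  47  54  49  51  53  55  55  59  57  56  54
   58  57  57  58  56  61 
[... 5376 characters left out ...]
 45  41  45  52  85  92  96 105 101  69  31  39
   43  55  57  55  74  92  98  56  33 100 178]
 [101  99  92  89  72  46  34  34  42  59  87 100 100 100  87  55  29  37
   51  66  54  60  73  92  90  60  29 102 184]
 [ 96 104  98  92  72  67  42  37  39  65  86 102  96  93  82  54  32  34
   53  57  69  74 100  96  83  53  26 103 185]
 [102  96 103  92  63  52  59  40  45  52  93 100 101  98  85  50  28  39
   50  58  66  97  99  98  88  46  45 119 187]
 [ 95  97  97  90  63  62  59  56  63  65 101 102  96  96  73  63  34  41
   58  60  63  85 104 101  70  34  63 138 189]
 [ 98  97  99  84  66  51  73  69  68  74  91 102 102  92  63  42  39  38
   61  61  70  95 105  97  66  38  74 154 193]]
```

Prediction matches the mouth in both views (side 178,341; top 162,210). Now settle.

>>> send_rows:
  plan: [0,0,0,0,0,0,0,0]

```text
time_s: 8.85
eef_pos: [0.5227, 0.2056, 0.1143]
tool_rot: [3.141, 0.001, 3.03]
wrist_force: [0.2, 0.2, -0.6]
grip_width: 0.0169
grasp_force: 58.7
```

>>> send_rows:
  plan: [0,1.7,10,0,0,1.7,25,0,0,1.7,30,0,0,1.7,35,0,0,1.7,40,0,0,1.7,40,0]

```text
time_s: 9.45
eef_pos: [0.5221, 0.2074, 0.0728]
tool_rot: [-3.141, -0.001, 3.031]
wrist_force: [-0.6, -0.5, -0.4]
grip_width: 0.0174
grasp_force: 58.7
```

>>> send_rows:
  plan: [0,0,4,0,0,0,7,0,0,0,10,0,0,0,12,0,0,0,12,0]

```text
time_s: 9.95
eef_pos: [0.5222, 0.2075, 0.061]
tool_rot: [-3.141, -0.0, 3.031]
wrist_force: [0.7, 0.8, -1.0]
grip_width: 0.0175
grasp_force: 58.7
```

>>> send_rows:
  plan: [0,0,1,0,0,0,1.5,0,0,0,1.5,0]

```text
time_s: 10.25
eef_pos: [0.5223, 0.2076, 0.0598]
tool_rot: [3.142, 0.0, 3.031]
wrist_force: [0.6, -0.5, -0.8]
grip_width: 0.0171
grasp_force: 58.7
```

>>> send_rows:
  plan: [0,0,0,0,0,0,0,0,0,0,0,0,0,0,0,0]
  gripper: 0.3

```text
time_s: 10.65
eef_pos: [0.5223, 0.2076, 0.0598]
tool_rot: [3.142, 0.0, 3.031]
wrist_force: [0.5, 0.8, 0.4]
grip_width: 0.0598
grasp_force: 0.0
```

>>> send_rows:
  plan: [0,0,-20,0,0,0,-45,0,-15,0,-45,0,-35,0,-45,0,-46,0,-45,0,-46,0,-45,0,-46,0,-45,0]

```text
time_s: 11.35
eef_pos: [0.5672, 0.2023, 0.1043]
tool_rot: [-3.141, -0.001, 3.031]
wrist_force: [0.4, 0.1, 0.4]
grip_width: 0.0599
grasp_force: 0.0
```

```bash
python3 - <<'E'
from h import *
F=grab();s=r.observe();print(s['eef_pos'],s['tool_rot'],s['wrist_force'],s['time_s'])
a=F['side']['img'][250:390,90:230];b=F['top']['img'][130:240,120:220]
R=lambda x:cv2.resize(x,(400,400),interpolation=cv2.INTER_CUBIC)
cv2.imwrite('pics/c4.png',np.hstack([R(a),R(b)])[:,:,::-1])
E
```

```text
[0.5669 0.2025 0.1045] [-3.1411 -0.0013  3.0312] [-0.82    0.5804  0.6016] 11.45
```

View pics/c4.png

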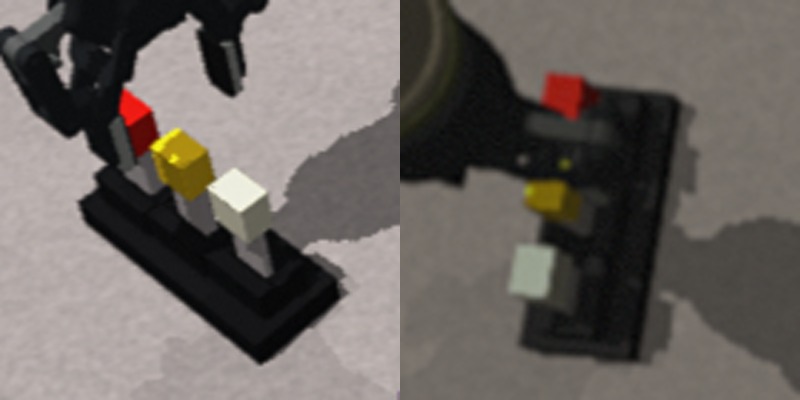

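White stands down in pocket 1, and the fingers straddle yellow. Grip leaf 2.

>>> send_rows:
  plan: [-1,0,25,0,-1,0,45,0,-1,0,45,0,-1,0,45,0]

```text
time_s: 11.85
eef_pos: [0.5684, 0.2024, 0.0598]
tool_rot: [-3.141, -0.001, 3.031]
wrist_force: [0.1, -0.3, -0.2]
grip_width: 0.0601
grasp_force: 0.0
```

>>> send_rows:
  plan: [0,0,0,0,0,0,0,0,0,0,0,0,0,0,0,0,0,0,0,0]
  gripper: 1

```text
time_s: 12.35
eef_pos: [0.5694, 0.2026, 0.0607]
tool_rot: [3.141, 0.001, 3.031]
wrist_force: [-1.0, 0.8, 6.7]
grip_width: 0.0172
grasp_force: 58.4
```

>>> send_rows:
  plan: [0,0,-20,0,0,0,-45,0,0,0,-75,0,0,0,-75,0]

```text
time_s: 12.75
eef_pos: [0.5709, 0.2029, 0.1385]
tool_rot: [3.139, 0.005, 3.03]
wrist_force: [0.5, -0.1, -0.5]
grip_width: 0.0176
grasp_force: 58.6
```

>>> send_rows:
  plan: [-5,-30,0,0.02,-12,-70,0,0.05,-20,-115,0,0.08,-28,-160,0,0.11,-36,-205,0,0.14,-44,-250,0,0.17,-52,-300,0,0.2,-59,-340,0,0.217,-64,-372,0,0.217,-64,-372,0,0.217]

```text
time_s: 13.75
eef_pos: [0.5905, -0.1808, 0.1344]
tool_rot: [-3.139, 0.001, 2.806]
wrist_force: [0.6, 0.4, -1.0]
grip_width: 0.017
grasp_force: 58.8
```

>>> send_rows:
  plan: [0,0,15,0,0,0,30,0,0,0,30,0,0,0,30,0]

```text
time_s: 14.15
eef_pos: [0.5912, -0.1737, 0.1042]
tool_rot: [-3.142, -0.001, 2.815]
wrist_force: [-0.1, -0.4, -1.2]
grip_width: 0.0173
grasp_force: 58.8
```

>>> send_rows:
  plan: [0,-0.6,0,0,0,-0.6,5,0,0,-0.6,5,0]

```text
time_s: 14.45
eef_pos: [0.5912, -0.1748, 0.0996]
tool_rot: [-3.142, -0.0, 2.814]
wrist_force: [-0.9, 0.2, -1.1]
grip_width: 0.0171
grasp_force: 58.8
```

>>> send_rows:
  plan: [0,0,0,0,0,0,0,0]

```text
time_s: 14.65
eef_pos: [0.5914, -0.175, 0.1]
tool_rot: [3.142, 0.0, 2.814]
wrist_force: [-0.6, -0.0, -1.2]
grip_width: 0.0172
grasp_force: 58.8
```

>>> send_rows:
  plan: [0,0.4,3,0,0,0.4,6,0,0,0.4,8,0,0,0.4,8,0]

```text
time_s: 15.05
eef_pos: [0.5912, -0.1746, 0.0914]
tool_rot: [-3.142, -0.001, 2.814]
wrist_force: [0.2, -0.3, -0.6]
grip_width: 0.0172
grasp_force: 58.8
```

>>> send_rows:
  plan: [0,0,1,0,0,0,1.5,0,0,0,1.5,0]

```text
time_s: 15.35
eef_pos: [0.5914, -0.1746, 0.0903]
tool_rot: [-3.142, -0.0, 2.814]
wrist_force: [0.6, 0.0, -1.5]
grip_width: 0.0169
grasp_force: 58.8
```

>>> send_rows:
  plan: [0,0,0.5,0,0,0,1,0,0,0,1,0]

```text
time_s: 15.65
eef_pos: [0.5914, -0.1746, 0.0893]
tool_rot: [-3.142, -0.0, 2.814]
wrist_force: [0.2, 0.1, 0.4]
grip_width: 0.0173
grasp_force: 58.8
```

>>> send_rows:
  plan: [0,0,0.5,0,0,0,1,0,0,0,1,0]

```text
time_s: 15.95
eef_pos: [0.5914, -0.1746, 0.0882]
tool_rot: [-3.142, -0.0, 2.814]
wrist_force: [-1.4, 0.8, -0.7]
grip_width: 0.0173
grasp_force: 58.8
```

>>> send_rows:
  plan: [0,0,0.5,0,0,0,0.5,0]

```text
time_s: 16.15
eef_pos: [0.5914, -0.1746, 0.0877]
tool_rot: [-3.142, -0.0, 2.814]
wrist_force: [-0.2, 1.3, -0.7]
grip_width: 0.0173
grasp_force: 58.8
```

>>> send_rows:
  plan: [0,0,0.5,0,0,0,1,0,0,0,1.5,0,0,0,1.5,0]

```text
time_s: 16.55
eef_pos: [0.5914, -0.1746, 0.0862]
tool_rot: [-3.142, -0.0, 2.814]
wrist_force: [0.1, 0.8, -1.0]
grip_width: 0.017
grasp_force: 58.8
```

>>> send_rows:
  plan: [0,0,0.5,0,0,0,1,0,0,0,1.5,0,0,0,1.5,0]

```text
time_s: 16.95
eef_pos: [0.5914, -0.1746, 0.0847]
tool_rot: [-3.142, -0.0, 2.814]
wrist_force: [1.4, 0.2, -0.5]
grip_width: 0.0172
grasp_force: 58.8
```

>>> send_rows:
  plan: [0,0,3,0,0,0,6,0,0,0,9,0,0,0,12,0,0,0,15,0,0,0,16,0,0,0,16,0]

```text
time_s: 17.65
eef_pos: [0.5913, -0.1746, 0.0686]
tool_rot: [-3.142, -0.0, 2.814]
wrist_force: [0.1, -0.0, -0.6]
grip_width: 0.0174
grasp_force: 58.8
```

>>> send_rows:
  plan: [0,-0.5,0,0,0,-0.5,0,0,0,-0.5,0,0]

```text
time_s: 17.95
eef_pos: [0.5914, -0.1748, 0.0689]
tool_rot: [3.141, 0.0, 2.814]
wrist_force: [0.3, 2.4, -1.2]
grip_width: 0.0173
grasp_force: 58.7
```

Leaf 2 slides to the floor level, so it fits; face contact is confirmed. Back to pocket 2.

>>> send_rows:
  plan: [0,0.5,0,0,0,0.5,-15,0,0,0.5,-30,0,0,0.5,-50,0,0,0.5,-78,0,0,0.5,-78,0]

```text
time_s: 18.55
eef_pos: [0.5935, -0.1756, 0.1518]
tool_rot: [3.141, 0.007, 2.813]
wrist_force: [-0.0, 0.3, -0.3]
grip_width: 0.0175
grasp_force: 58.8
```

>>> send_rows:
  plan: [11,28,0,-0.02,27,66,0,-0.05,45,110,0,-0.08,63,154,0,-0.11,81,198,0,-0.14,99,242,0,-0.17,117,286,0,-0.2,132,324,0,-0.217,143,349.5,0,-0.217,143,349.5,0,-0.217]

```text
time_s: 19.55
eef_pos: [0.5678, 0.208, 0.1475]
tool_rot: [3.139, 0.001, 3.037]
wrist_force: [-0.5, 0.0, -1.0]
grip_width: 0.0172
grasp_force: 58.9
```

>>> send_rows:
  plan: [0,0,20,0,0,0,35,0,0,0,35,0,0,0,35,0,0,0,35,0]

```text
time_s: 20.05
eef_pos: [0.5692, 0.202, 0.1128]
tool_rot: [3.141, 0.001, 3.03]
wrist_force: [-0.1, -1.1, -0.3]
grip_width: 0.017
grasp_force: 58.9
```

>>> send_rows:
  plan: [0,0,12,0,0,0,24,0,0,0,30,0,0,0,35,0,0,0,40,0,0,0,40,0]

```text
time_s: 20.65
eef_pos: [0.5684, 0.2022, 0.071]
tool_rot: [-3.141, -0.001, 3.031]
wrist_force: [0.7, 1.2, -0.9]
grip_width: 0.0175
grasp_force: 58.9
```

>>> send_rows:
  plan: [0,0,3,0,0,0,6,0,0,0,9,0,0,0,12,0,0,0,12,0]

```text
time_s: 21.15
eef_pos: [0.5686, 0.2024, 0.0607]
tool_rot: [3.141, 0.0, 3.031]
wrist_force: [-1.7, -0.4, 10.5]
grip_width: 0.017
grasp_force: 60.4
```

>>> send_rows:
  plan: [0,0,-1,0,0,0,-1,0,0,0,-1,0,0,0,-1,0]
  gripper: 0.3

```text
time_s: 21.55
eef_pos: [0.5685, 0.2023, 0.0606]
tool_rot: [-3.141, -0.0, 3.031]
wrist_force: [-0.8, -0.1, -0.4]
grip_width: 0.06
grasp_force: 0.0
```

>>> send_rows:
  plan: [0,0,-20,0,0,0,-45,0,-15,0,-45,0,-35,0,-45,0,-46,0,-45,0,-46,0,-45,0,-46,0,-45,0]

```text
time_s: 22.25
eef_pos: [0.6134, 0.1971, 0.1052]
tool_rot: [-3.141, -0.001, 3.031]
wrist_force: [-0.1, 0.9, -0.3]
grip_width: 0.0597
grasp_force: 0.0
```

```bash
python3 - <<'E'
from h import *
F=grab();s=r.observe();print(s['eef_pos'],s['tool_rot'],s['wrist_force'],s['time_s'])
a=F['side']['img'][250:390,90:230];b=F['top']['img'][130:240,120:220]
R=lambda x:cv2.resize(x,(400,400),interpolation=cv2.INTER_CUBIC)
cv2.imwrite('pics/c5.png',np.hstack([R(a),R(b)])[:,:,::-1])
E
```

```text
[0.6131 0.1974 0.1054] [-3.1412 -0.0013  3.0313] [ 0.0387  0.2236 -0.6683] 22.35
```

View pics/c5.png

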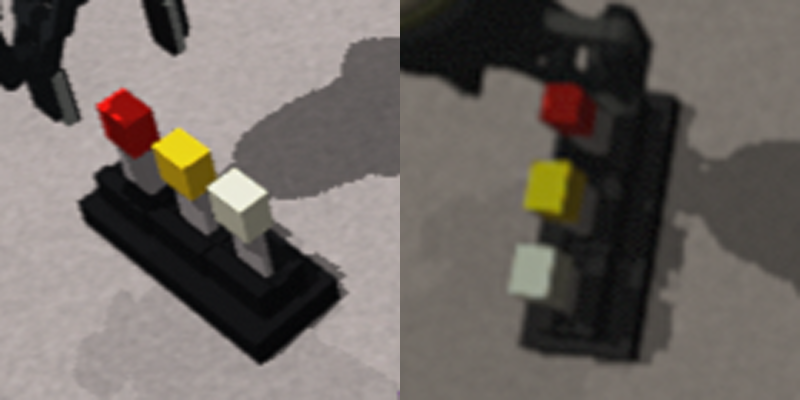

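All three stand level; the gripper is over red. Grip leaf 3.

>>> send_rows:
  plan: [0,0,25,0,0,0,45,0,0,0,45,0,0,0,45,0]

```text
time_s: 22.75
eef_pos: [0.6137, 0.1974, 0.0608]
tool_rot: [-3.141, -0.001, 3.031]
wrist_force: [0.6, -0.8, -0.1]
grip_width: 0.0595
grasp_force: 0.0
```

>>> send_rows:
  plan: [0,0,0,0,0,0,0,0,0,0,0,0,0,0,0,0,0,0,0,0]
  gripper: 1

```text
time_s: 23.25
eef_pos: [0.6147, 0.1974, 0.0618]
tool_rot: [3.141, 0.001, 3.031]
wrist_force: [-0.8, -0.6, 5.9]
grip_width: 0.017
grasp_force: 58.6
```

>>> send_rows:
  plan: [0,0,-20,0,0,0,-45,0,0,0,-75,0,0,0,-75,0,0,0,-75,0]

```text
time_s: 23.75
eef_pos: [0.6145, 0.1973, 0.1365]
tool_rot: [3.141, 0.001, 3.031]
wrist_force: [0.1, 1.0, -1.5]
grip_width: 0.0171
grasp_force: 59.1
```

>>> send_rows:
  plan: [-1.5,-30,0,0.02,-3.5,-70,0,0.05,-6,-115,0,0.08,-8,-160,0,0.11,-10,-205,0,0.14,-12.5,-250,0,0.17,-15,-300,0,0.2,-17,-340,0,0.217,-18.7,-371,0,0.217,-18.7,-371,0,0.217]

```text
time_s: 24.75
eef_pos: [0.59, -0.1796, 0.1346]
tool_rot: [-3.139, -0.001, 2.807]
wrist_force: [0.8, -0.1, -1.2]
grip_width: 0.0169
grasp_force: 59.2
```

>>> send_rows:
  plan: [0,0,15,0,0,0,34,0,0,0,34,0,0,0,34,0,0,0,34,0,0,0,34,0]

```text
time_s: 25.35
eef_pos: [0.5922, -0.1734, 0.1025]
tool_rot: [3.141, 0.001, 2.814]
wrist_force: [0.3, -0.1, -0.9]
grip_width: 0.017
grasp_force: 59.2
```

>>> send_rows:
  plan: [0,0,3,0,0,0,6,0,0,0,9,0,0,0,9,0,0,0,9,0]

```text
time_s: 25.85
eef_pos: [0.5918, -0.1736, 0.0926]
tool_rot: [-3.142, -0.0, 2.814]
wrist_force: [0.8, 0.5, -1.5]
grip_width: 0.0173
grasp_force: 59.2
```

>>> send_rows:
  plan: [0,0,0.5,0,0,0,1,0,0,0,1,0]

```text
time_s: 26.15
eef_pos: [0.5918, -0.1736, 0.0918]
tool_rot: [3.142, 0.0, 2.814]
wrist_force: [-0.4, 0.3, -1.8]
grip_width: 0.0171
grasp_force: 59.2
```

>>> send_rows:
  plan: [0,0,0.5,0,0,0,1,0,0,0,1,0]

```text
time_s: 26.45
eef_pos: [0.5918, -0.1736, 0.0907]
tool_rot: [-3.142, -0.0, 2.814]
wrist_force: [0.6, 0.2, -1.1]
grip_width: 0.0171
grasp_force: 59.2
```

>>> send_rows:
  plan: [0,0,0.5,0,0,0,0.5,0]

```text
time_s: 26.65
eef_pos: [0.5918, -0.1736, 0.0902]
tool_rot: [-3.142, 0.0, 2.814]
wrist_force: [-1.3, -0.0, -0.3]
grip_width: 0.0167
grasp_force: 59.2
```

>>> send_rows:
  plan: [0,0,0.5,0,0,0,0.5,0]

```text
time_s: 26.85
eef_pos: [0.5918, -0.1736, 0.0897]
tool_rot: [-3.142, -0.0, 2.814]
wrist_force: [0.6, -0.3, -1.2]
grip_width: 0.0174
grasp_force: 59.2
```

>>> send_rows:
  plan: [0,0,0.5,0,0,0,0.5,0]

```text
time_s: 27.05
eef_pos: [0.5918, -0.1735, 0.0893]
tool_rot: [3.142, -0.0, 2.814]
wrist_force: [-0.1, 0.1, -0.9]
grip_width: 0.0171
grasp_force: 59.2
```

>>> send_rows:
  plan: [0,0,0.5,0,0,0,0.5,0]

```text
time_s: 27.25
eef_pos: [0.5918, -0.1736, 0.0888]
tool_rot: [-3.142, -0.0, 2.814]
wrist_force: [-0.6, -0.1, -1.2]
grip_width: 0.0171
grasp_force: 59.2
```

>>> send_rows:
  plan: [0,0,0.5,0,0,0,0.5,0]

```text
time_s: 27.45
eef_pos: [0.5918, -0.1735, 0.0882]
tool_rot: [3.142, -0.0, 2.814]
wrist_force: [0.0, -0.1, -0.1]
grip_width: 0.017
grasp_force: 59.2
```

>>> send_rows:
  plan: [0,0,0.5,0,0,0,0.5,0]

```text
time_s: 27.65
eef_pos: [0.5918, -0.1736, 0.0877]
tool_rot: [-3.142, -0.0, 2.814]
wrist_force: [0.2, -0.7, -1.5]
grip_width: 0.0171
grasp_force: 59.2
```

No bind with the blade about 3 mm below the edge. Continue carefully.

>>> send_rows:
  plan: [0,0,0.5,0,0,0,1,0,0,0,1.5,0,0,0,1.5,0]

```text
time_s: 28.05
eef_pos: [0.5918, -0.1736, 0.0862]
tool_rot: [-3.142, -0.0, 2.814]
wrist_force: [-0.4, 0.1, -0.8]
grip_width: 0.0169
grasp_force: 59.2
```

>>> send_rows:
  plan: [0,0,1,0,0,0,2,0,0,0,3,0,0,0,3,0]

```text
time_s: 28.45
eef_pos: [0.5918, -0.1735, 0.0831]
tool_rot: [-3.142, -0.0, 2.814]
wrist_force: [-0.3, 0.7, -0.8]
grip_width: 0.0168
grasp_force: 59.2
```

>>> send_rows:
  plan: [0,0,2,0,0,0,4,0,0,0,6,0,0,0,8,0,0,0,10,0,0,0,10,0]

```text
time_s: 29.05
eef_pos: [0.5917, -0.1735, 0.0729]
tool_rot: [-3.142, -0.0, 2.814]
wrist_force: [-0.1, 1.1, -1.3]
grip_width: 0.0169
grasp_force: 59.1
```

>>> send_rows:
  plan: [0,0,2,0,0,0,4,0,0,0,4.5,0,0,0,4.5,0]

```text
time_s: 29.45
eef_pos: [0.5918, -0.1734, 0.0687]
tool_rot: [3.142, -0.0, 2.814]
wrist_force: [-0.0, 1.7, -1.3]
grip_width: 0.0172
grasp_force: 59.0
```

>>> send_rows:
  plan: [0,0,0.5,0,0,0,0.5,0]

```text
time_s: 29.65
eef_pos: [0.5919, -0.1735, 0.0683]
tool_rot: [3.141, 0.0, 2.814]
wrist_force: [0.1, 1.3, -1.8]
grip_width: 0.017
grasp_force: 59.0
```

>>> send_rows:
  plan: [0,0,0.5,0,0,0,0.5,0]

```text
time_s: 29.85
eef_pos: [0.5919, -0.1735, 0.0679]
tool_rot: [3.141, 0.0, 2.814]
wrist_force: [-0.2, 0.8, -1.7]
grip_width: 0.0171
grasp_force: 59.1
```

>>> send_rows:
  plan: [0,0,0.5,0,0,0,0.5,0]

```text
time_s: 30.05
eef_pos: [0.592, -0.1735, 0.0678]
tool_rot: [3.141, 0.0, 2.814]
wrist_force: [-1.6, 2.0, 4.3]
grip_width: 0.0176
grasp_force: 60.0
```

>>> send_rows:
  plan: [0,0,0.4,0,0,0,0.4,0]

```text
time_s: 30.25
eef_pos: [0.5921, -0.1735, 0.0677]
tool_rot: [3.141, 0.001, 2.814]
wrist_force: [-1.3, 0.6, 9.0]
grip_width: 0.0171
grasp_force: 60.7
```

Floor contact felt at full depth. Back off, release and retreat.

>>> send_rows:
  plan: [0,0,-0.8,0,0,0,-0.8,0,0,0,-0.8,0]

```text
time_s: 30.55
eef_pos: [0.592, -0.1735, 0.0678]
tool_rot: [3.141, 0.0, 2.814]
wrist_force: [-0.6, 2.3, 3.4]
grip_width: 0.0171
grasp_force: 59.5
```

>>> send_rows:
  plan: [0,0,0,0,0,0,0,0,0,0,0,0,0,0,0,0,0,0,0,0]
  gripper: 0.3

```text
time_s: 31.05
eef_pos: [0.5918, -0.1736, 0.0677]
tool_rot: [-3.142, -0.0, 2.814]
wrist_force: [-0.1, 0.6, 0.4]
grip_width: 0.0598
grasp_force: 0.0
```

>>> send_rows:
  plan: [0,0,-15,0,0,0,-40,0,0,0,-80,0,0,0,-120,0,0,30,-120,0,0,75,-120,0,0,120,-120,0,0,165,-120,0,0,200,-120,0,0,200,-120,0]

```text
time_s: 32.05
eef_pos: [0.6575, 0.023, 0.1887]
tool_rot: [3.138, 0.001, 2.822]
wrist_force: [0.3, 1.1, -0.3]
grip_width: 0.0599
grasp_force: 0.0
```

```bash
python3 - <<'E'
from h import *
F=grab();s=r.observe();print(s['eef_pos'],s['grip_width'],s['wrist_force'],s['time_s'])
P=[.5919,-.1734,.085]
M={n:near(colmask(f,'red'),proj(f,P)[0],25) for n,f in F.items()};print([m.sum() for m in M.values()])
M={k:v for k,v in M.items() if v.sum()>80}
print(best(F,M,lambda p:[box(p[:3],-1.9,.018,.026,.026)],P,[.005]*3))
a=F['side']['img'][150:250,235:345];b=F['top']['img'][130:230,120:230];c=F['side']['img'][250:390,90:230];d=F['top']['img'][135:225,310:420]
R=lambda x:cv2.resize(x,(400,300),interpolation=cv2.INTER_CUBIC)
cv2.imwrite('pics/c6.png',np.vstack([np.hstack([R(a),R(d)]),np.hstack([R(c),R(b)])])[:,:,::-1])
E
```

```text
[0.6562 0.0166 0.1885] 0.059857334506374406 [-0.2991 -0.6468 -0.3067] 32.15
[np.int64(213), np.int64(147)]
(array([ 0.5908, -0.172 ,  0.0878]), np.float64(0.781252638343584))
```

View pics/c6.png

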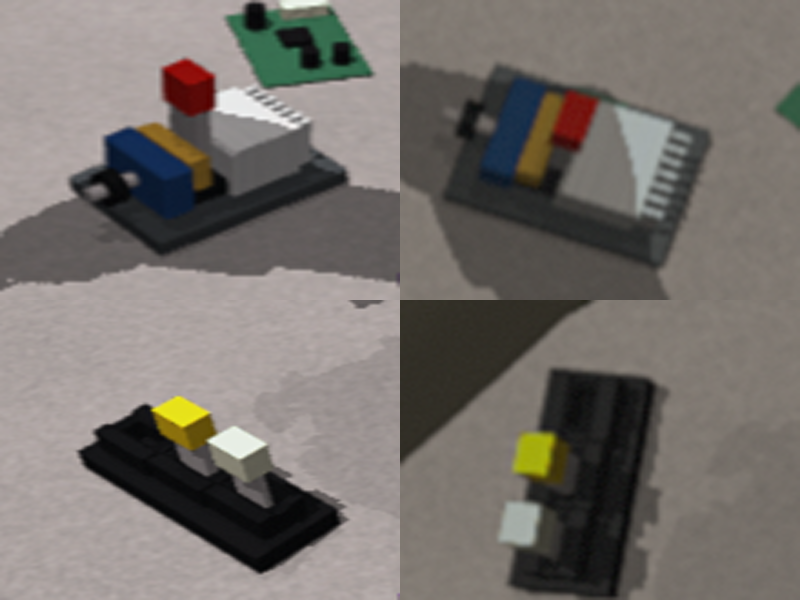

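Red stands upright, fully down in the gap: its side crop position (188,87) matches where white stood. Yellow and white are in their pockets, and the gripper is clear.

```bash
python3 -c "
from bench import workorder;print(workorder.hand_in())"
```

```text
the job is handed in; nothing more can be done
None
```

The thickest leaf (red, 10 mm) went fully down and stands in the gap (about 11 mm wide by your spec) against the heat sink; white and yellow are back in their own pockets, and the job is handed in with no verdict returned.

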